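Load the calibration target and trigger the camera

ROBOT

A 6-joint arm with a two-finger parallel gripper is mounted at the origin on the work surface. World frame = base frame: x ahead of the robot, y to its left, z up, the work surface at z = 0. Lengths are in m, angles in rad, forces in N, time in s.
With the tool pointing down it reaches from about 0.4 to 0.825 m from the base axis. Payload 7 kg.
Tool frame: the origin (TCP) lies on the centre line of the jaws, within the pads' length; the fingertips stand 22 mm ahead of it and the grasp point (between the pads) lies 3 mm ahead of it; z points along the fingers, y is the line along which they close (so a half turn about z gives the same grasp; the last joint's range is limited). The gripper opens to 88 mm and grips with 3 to 60 N. Pads are 19 mm wide; open, the fingers measure 130 mm over their backs; the gripper's body (78 mm by 193 mm) begins 47 mm behind the grasp point.
Start: joints at [-0.905, 0.359, 0.012, 0, -1.224, -0.288], TCP at [0.249, -0.627, 0.211] pointing down, gripper open.
Joint ranges: [-3.07, 3.07], [-1.43, 2.12], [-1.02, 1.25], [-3.03, 1.67], [-3.05, -0], [-3.03, 3.03]. Speed limits (rad/s): [2.39, 2.39, 3.01, 3.14, 3.14, 3.14].

INTERFACE

Orientations are given as [roll, pitch, yaw] about the fixed x, y, z axes, in that order (R = Rz(yaw) Ry(pitch) Rx(roll)).
In Python, from station import arm gives the robot as it stands.
- The arm moves only by the tool arm_command, never from a script. Its argument "series" is one flat list of numbers, 7 for each row, row after row: the turn, a rotation vector about the tool's x, y, z each as a share of 90 degrees, from -1 to 1, then the shift along the tool's x, y, z each as a share of 0.1 m, from -1 to 1, then the opening, from 0 (shut) to 1 (fully open). A call has 1 to 8 rows; each row is the pose to reach, as a shift and turn from the pose commanded when the call began, along the tool's axes at that moment; what a row does not reach only later rows make up. A row lasts 1/8 s, in which the tool goes at most 62.5 mm and 10.7 degrees, less where a joint would pass 70% of its speed; a pose out of reach is approached as far as the arm can. A call with a number of a shift or a turn outside -1 to 1 is refused whole. A call with a gripper value outside its range is refused whole. The fingers move at their own pace and stop on an object; "force" is the grip in N (left out, the last holds). Time passes only in rows, so rows that repeat a pose let the fingers close. It gives the time, the measured TCP pose, the force, the opening and the grip force at its end, in the units of the state.
- arm.get_state(): the state, without advancing time (a new reading comes with each control period).
- arm.grab_frame(name): name is "scene" or "side" or "wrist"; returns the picture (420x560x3 uint8, blue, green, red); there is no depth.
- arm.camera_model(name): a dict with "fovy" (degrees; the focal length in pixels is half the picture's height over the tangent of half this angle, whatever the lens; pixels are square), "cx", "cy" (the principal point, pixels), "pose" (4x4, takes a point from camera to world coordinates). Camera axes: x right, y down, z forward; pixel columns grow to the right and rows downward; lengths in m; the calibration is good to about 2 mm. A picture is of the moment at which its call begins: read the wrist's pose just before it. camera_model takes no time and is no camera call; for the wrist camera it gives the pose at the moment of the call.
- arm.job_done(): hands the job in; it is judged then, once.
The state is a dict: "t": time; "q": joint angles; "qd": joint speeds; "joint_efforts": joint torques, N m; "eef_pos": TCP position; "ee_rot": TCP orientation; "force": force on the tool from outside, world axes, zero at the start; "moment": the same for the moment, N m; "width": finger opening in m; "gripper_force": force on a finger pad.
Only numpy, scipy, OpenCV 4.12 (cv2) and the standard library are available. Lean on these libraries where they do the work, as an engineer would, in place of code of your own. Each camera call takes 0.05 s, during which the arm holds its last target. There are 200 camera calls.

TASK

Pick out the target block that matches the blue carriage's square pocket and set it fully home in the pocket, dotted face up, without dropping it. Then slide the loaded carriage towards the camera until it is against its end stop, and finally press the green trigger button fully down to take the picture. Leave the other two targets and the screwdriver where they are.

Things in the scene. Friction and masses are not known exactly. Their poses are not given: they have to be found in the camera images.
- square_target: The square calibration target: loose aluminium block 60 x 60 x 20 mm high, white top face with a 4 x 4 grid of black dots, about 130 to 250 g. It lies flat on the table, dots up. Origin at the centre of its underside; x and y along its sides, z up out of the dotted face. It is the one that fits the pocket.
- round_target: A round target, 64 mm diameter, 20 mm high, aluminium with a white dotted top; does not fit. Origin at the centre of its underside. Leave alone.
- oblong_target: An oblong target, 75 (its x) x 42 (its y) x 20 mm high, aluminium with a white dotted top; does not fit. Origin at the centre of its underside. Leave alone.
- pocket (a point): Centre of the white floor of the square pocket (64 x 64 mm, 7 mm deep, edges bevelled 2 mm) in the carriage's blue nest plate (110 x 160 mm). Floor 54 mm, plate top 61 mm above the table; the seated block stands 13 mm proud. Moves with the carriage. x and y lie along the pocket's sides, z up; +y is the way the carriage slides to the camera.
- handle (a point): Centre of the top of the carriage's upright orange handle post, 18 mm diameter, 45 mm tall above the nest plate (top 106 mm above the table), on the side away from the camera: 77 mm from the pocket centre along the pocket's -y. Same axes as the pocket. Grip or push it to slide the carriage.
- carriage (a joint): Carriage position on its rail in m: 0 at the end away from the camera, 0.13 against the hard red end stop by the camera; starts between 0 and 0.05. Grows along the pocket's +y. Slides with about 2 to 4 N and stays where it is left. A beige camera stands on the rail past the stop, 60 to 125 mm above the table.
- rail: The fixed rail under the carriage, 90 mm wide, 400 mm long along its y, with the camera on its +y end (camera from 120 mm to 275 mm from the origin along y). Origin under the rail's centre on the table; axes parallel to the pocket's. It stands somewhere else, slightly turned, each time.
- trigger_top (a point): Centre of the top of the green round push button (34 mm diameter), 52 mm above the table, on a beige fixed console box 80 x 100 x 30 mm. It is pressed straight down (world -z).
- trigger (a joint): Travel of the green button in m: 0 up, 0.006 fully down; sprung, about 5 N to push it fully down, it comes back up by itself.
- screwdriver: Screwdriver, 160 mm long, up to about 30 mm thick, lying loose on the table, handle towards its -x. Leave alone.

How it is judged:
By the outcome, as a careful person would: the job done as asked, in the order asked, and still so for the second after the job is handed in, with the robot touching nothing.
It also fails if it takes over 51 s, if anything falls off the work surface, if the arm or the gripper's body presses on something with over 40 N, if the wrist force passes 120 N, or if a joint passes its speed limit or range.

## Working session

There is one attempt and no reset: what is moved stays moved. The work goes in short steps, Python scripts to look and compute and a tool call to move; the robot and the scene stay as the last step left them, time stands still between calls to the robot, and variables do not carry over. Pictures are saved under pics/ and viewed, at most 10 in all, crops included, and the job is handed in when it is done.

Besides the shell and the picture viewer there is one more tool, called after "Call:" as a command line: name --argument value ..., lists and objects as JSON in quotes. arm_command: Moves the arm, as the interface text tells. Its arguments: {"type":"object","properties":{"series":{"type":"array"},"force":{"type":"number"}},"required":["series"]}

```bash
mkdir -p pics
cat > h.py <<'E'
import numpy as np, cv2
from station import arm
def grab(n,f):
    m=arm.camera_model(n); im=np.array(arm.grab_frame(n)); cv2.imwrite('pics/'+f,im); return im,m
def K(m,h=420):
    f=h/2/np.tan(np.radians(m['fovy'])/2); return f,m['cx'],m['cy'],np.array(m['pose'])
def ray(m,uv,z):
    f,cx,cy,T=K(m); d=T[:3,:3]@np.array([(uv[0]-cx)/f,(uv[1]-cy)/f,1]); o=T[:3,3]
    return o+d*(z-o[2])/d[2]
def proj(m,p):
    f,cx,cy,T=K(m); c=T[:3,:3].T@(np.array(p)-T[:3,3]); return c[:2]/c[2]*f+[cx,cy]
E
python3 - <<'E'
from h import *
for n in ('scene','side','wrist'):
    im,m=grab(n,n+'0.png'); print(n,{k:(np.round(v,3).tolist() if k=='pose' else v) for k,v in m.items()})
s=arm.get_state(); print(s)
a=[cv2.imread(f'pics/{n}0.png') for n in ('scene','side')]
E
ls
```

```text
scene {'fovy': 53.80848634195177, 'cx': 280.36375903086304, 'cy': 210.24512391586464, 'pose': [[0.277, 0.751, -0.6, 1.151], [0.961, -0.206, 0.185, -0.208], [0.015, -0.628, -0.778, 0.882], [0.0, 0.0, 0.0, 1.0]]}
side {'fovy': 47.256756951032976, 'cx': 279.27498936430453, 'cy': 209.19618152077936, 'pose': [[-0.942, -0.189, 0.277, 0.225], [-0.335, 0.512, -0.791, 0.845], [0.008, -0.838, -0.545, 0.695], [0.0, 0.0, 0.0, 1.0]]}
wrist {'fovy': 59.21552119303914, 'cx': 271.3113263215054, 'cy': 212.21861640517412, 'pose': [[-0.369, 0.898, 0.238, 0.184], [0.929, 0.356, 0.096, -0.653], [0.001, 0.257, -0.966, 0.384], [0.0, 0.0, 0.0, 1.0]]}
{'t': 0.15, 'q': array([-9.04858068e-01,  3.59223378e-01,  1.12584279e-02, -2.32607211e-04,
       -1.22410143e+00, -2.88129026e-01]), 'qd': array([-2.76992594e-05, -1.55212086e-03,  2.74016669e-03,  1.82909932e-03,
       -1.07133125e-04,  8.59026249e-04]), 'joint_efforts': array([-2.86872317e-03, -5.83274746e+01,  2.93287593e+01,  7.00134113e+00,
        8.73508689e-03, -1.38668615e-04]), 'eef_pos': array([ 0.24883422, -0.6270368 ,  0.21033649]), 'ee_rot': array([ 3.14031281e+00, -1.51247367e-04, -2.76386250e+00]), 'force': array([ 0.68782105,  0.70074677, -0.46515275]), 'moment': array([ 0.01137891,  0.00502822, -0.06461406]), 'gripper_force': 0.0, 'width': 0.08760467183586296}
h.py
pics
```

View pics/scene0.png

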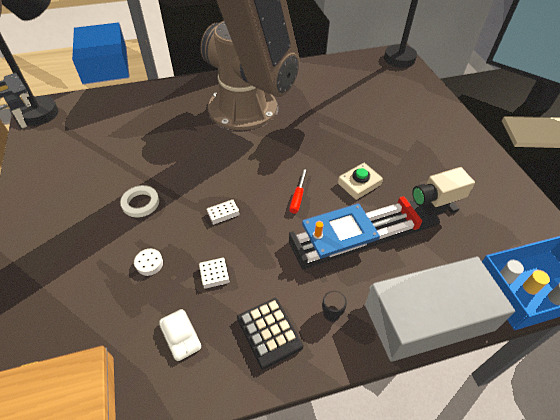

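View pics/side0.png

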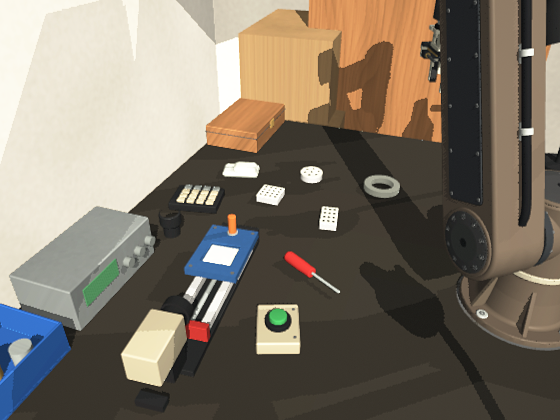

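The scene picture shows the square target at (214,273), oblong at (223,211), round at (148,262), the pocket at (346,228), the handle at (319,229) and the button at (361,175). The side view shows the pocket at (221,255), the button at (278,317) and the square at (270,194).

```bash
cat >> h.py <<'E'
def blobs(im,lo,hi,amin=30,amax=1e5):
    k=cv2.inRange(cv2.cvtColor(im,cv2.COLOR_BGR2HSV),np.array(lo),np.array(hi))
    k=cv2.morphologyEx(k,cv2.MORPH_CLOSE,np.ones((5,5)))
    cs,_=cv2.findContours(k,cv2.RETR_EXTERNAL,cv2.CHAIN_APPROX_NONE)
    return [c for c in cs if amin<cv2.contourArea(c)<amax]
def rect(m,c,z):
    P=np.array([ray(m,p[0],z)[:2] for p in c],np.float32)*1000
    r=cv2.minAreaRect(P); return np.round(np.array(r[0])/1000,4),np.round(r[1],1),round(r[2],1)
WH=((0,0,150),(179,60,255)); BL=((100,120,40),(125,255,255)); OR=((8,150,120),(18,255,255)); GR=((50,120,50),(75,255,255))
E
python3 - <<'E'
from h import *
for n in ('scene','side'):
    im=cv2.imread(f'pics/{n}0.png'); m=arm.camera_model(n)
    for nm,r,z in (('white',WH,.02),('blue',BL,.061),('orange',OR,.1),('green',GR,.052)):
        for c in blobs(im,*r,amax=6000):
            M=cv2.moments(c); uv=(M['m10']/M['m00'],M['m01']/M['m00']); w=ray(m,uv,z)
            if .3<w[0]<1 and abs(w[1])<.7: print(n,nm,np.round(uv,1),'rect',*rect(m,c,z),'floor' ,rect(m,c,.054)[0])
E
```

```text
scene white [179.6 334.4] rect [ 0.7561 -0.307 ] [107.   60.4] 15.2 floor [ 0.7717 -0.3031]
scene white [267.7 326.9] rect [ 0.791  -0.1191] [97.8 82.6] 11.2 floor [ 0.8052 -0.1227]
scene white [515.1 266.3] rect [0.8063 0.5003] [36.9 39.6] 78.9 floor [0.8199 0.4723]
scene white [213.6 272.3] rect [ 0.6264 -0.2091] [62.6 73.2] 89.5 floor [ 0.6471 -0.2091]
scene white [148.2 261.3] rect [ 0.5535 -0.3546] [77.7 65.3] 30.1 floor [ 0.5771 -0.3488]
scene white [308.6 246.1] rect [0.6148 0.0488] [87.5 68.1] 2.7 floor [0.6359 0.0386]
scene white [345.3 227.3] rect [0.5852 0.1439] [65.4 66. ] 5.7 floor [0.6076 0.13  ]
scene white [389.3 220.3] rect [0.5938 0.261 ] [ 88.5 117.5] 4.6 floor [0.6158 0.2425]
scene white [222.8 211.1] rect [ 0.4482 -0.1507] [59.5 78.5] 10.0 floor [ 0.4759 -0.153 ]
scene white [139.1 200.8] rect [ 0.351  -0.3645] [ 98.5 111.5] 78.4 floor [ 0.3826 -0.3583]
scene white [451.9 179.2] rect [0.5066 0.5046] [ 62.2 106.7] 5.9 floor [0.532  0.4765]
scene white [360.5 177.4] rect [0.4306 0.253 ] [75.6 96. ] 20.3 floor [0.4591 0.2348]
scene blue [527.9 279.8] rect [0.8667 0.
[... 1681 characters left out ...]

side white [382.6 185.4] rect [ 0.336  -0.3525] [ 92.2 112.6] 39.1 floor [ 0.3304 -0.2922]
side white [311.1 174.1] rect [ 0.5438 -0.3447] [65.1 96.3] 20.4 floor [ 0.5277 -0.2848]
side white [241.3 169.5] rect [ 0.7463 -0.3007] [104.   94.1] 16.1 floor [ 0.72  -0.243]
side blue [ 26.5 353.9] rect [0.7926 0.4613] [105.1 263.3] 45.5 floor [0.7989 0.457 ]
side blue [221.3 254. ] rect [0.6054 0.1215] [116.3 178.7] 5.2 floor [0.6096 0.1135]
side orange [231.6 222.7] rect [0.6073 0.0709] [17.7 72.8] 24.0 floor [0.6368 0.0111]
side orange [239.2 124.3] rect [ 0.8078 -0.4539] [196. 396.] 7.2 floor [ 0.8528 -0.5542]
side green [277.5 316.5] rect [0.4343 0.252 ] [31.4 37.4] 20.0 floor [0.4337 0.2539]
```

View pics/wrist0.png

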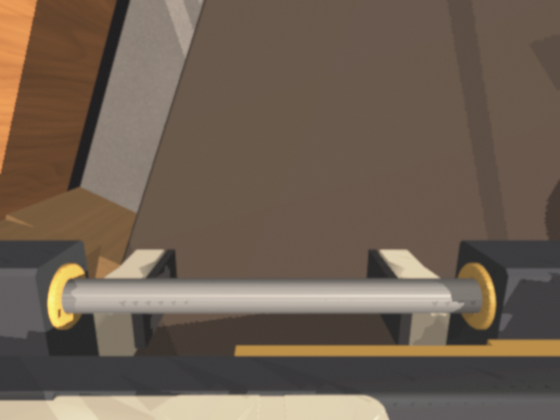

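Between the fingers, the wrist view shows only the table edge, so nothing there yet. The square is at about (0.618, -0.208) at 0°, and the pocket at about (0.608, 0.128) at 5.4°. I'll move over the square with the jaws along world x.

Call:
arm_command --series '[0,0,-0.1,-0.5,0.5,0,1,0,0,-0.2,-1,1,0,1,0,0,-0.31,-1,1,0,1,0,0,-0.42,-1,1,0,1,0,0,-0.53,-1,1,0,1,0,0,-0.64,-1,1,0,1,0,0,-0.76,-1,1,0,1,0,0,-0.76,-1,1,0,1]'

```text
t: 1.15
eef_pos: [0.3049, -0.4974, 0.2108]
ee_rot: [3.141, 0.0, -1.571]
force: [0.7, -0.1, -1.1]
width: 0.0875
gripper_force: 0.0
```

Call:
arm_command --series '[0,0,0,-0.5,-0.5,0,1,0,0,0,-1,-1,0,1,0,0,0,-1,-1,0,1]'

```text
t: 1.52
eef_pos: [0.4068, -0.3954, 0.2111]
ee_rot: [-3.141, 0.0, -1.572]
force: [-1.3, -0.5, 0.7]
width: 0.0875
gripper_force: 0.0
```

Call:
arm_command --series '[0,0,0,-0.5,-0.5,0,1,0,0,0,-1,-1,0,1,0,0,0,-1,-1,0,1]'

```text
t: 1.9
eef_pos: [0.5067, -0.2955, 0.2108]
ee_rot: [3.141, 0.0, -1.571]
force: [-0.7, -0.3, 0.2]
width: 0.0877
gripper_force: 0.0
```

Call:
arm_command --series '[0,0,0,-0.5,-0.5,0,1,0,0,0,-0.87,-1,0,1,0,0,0,-0.87,-1,0,1]'

```text
t: 2.28
eef_pos: [0.6067, -0.2087, 0.2101]
ee_rot: [3.141, 0.0, -1.571]
force: [-0.3, -0.3, -0.4]
width: 0.0876
gripper_force: 0.0
```

Run:
```python
from h import *
im,m=grab('wrist','w1.png')
for c in blobs(im,*WH,amin=800,amax=60000):
    print(cv2.boundingRect(c),rect(m,c,.02))
```

```text
(407, 201, 46, 72) (array([ 0.4411, -0.1525]), array([43.2, 76.2]), 10.1)
(226, 154, 62, 61) (array([ 0.6206, -0.2095]), array([61.3, 60.7]), 0.0)
(58, 37, 120, 88) (array([ 0.7478, -0.3068]), array([103.1,  58.1]), 15.2)
(511, 0, 49, 71) (array([ 0.3698, -0.3429]), array([28.6, 77.3]), 37.2)
(300, 0, 73, 63) (array([ 0.5477, -0.3494]), array([64.6, 51.1]), 0.0)
```

View pics/w1.png

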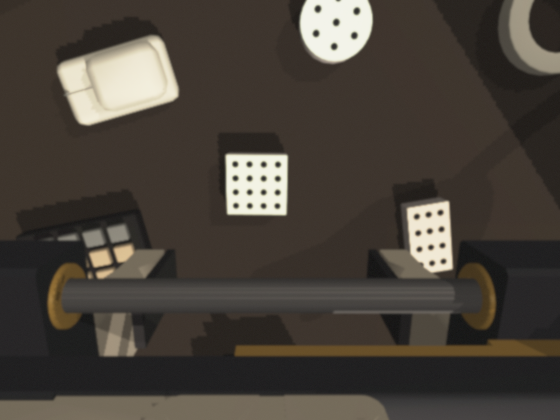

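The wrist view shows the square at columns 226–288 and rows 154–215, which puts it at (0.6206, -0.2095), 61 × 61 mm and square to the axes. I'll descend and grip.

Call:
arm_command --series '[0,0,0,0.01,-0.14,0.4,1,0,0,0,0.01,-0.14,1,1,0,0,0,0.01,-0.14,1,1]'

```text
t: 2.7
eef_pos: [0.6142, -0.2121, 0.1066]
ee_rot: [3.132, 0.001, -1.574]
force: [-0.0, -0.1, 0.2]
width: 0.0875
gripper_force: 0.0
```

Call:
arm_command --series '[0,0,0,0,0,0.3,1,0,0,0,0,0,0.6,1,0,0,0,0,0,0.79,1,0,0,0,0,0,0.79,1]'

```text
t: 3.2
eef_pos: [0.6187, -0.2123, 0.0333]
ee_rot: [3.141, -0.0, -1.571]
force: [0.3, 1.0, 0.6]
width: 0.0876
gripper_force: 0.0
```

Call:
arm_command --series '[0,0,0,0,0,0,0.6,0,0,0,0,0,0,0.5,0,0,0,0,0,0,0.4,0,0,0,0,0,0,0.4,0,0,0,0,0,0,0.4,0,0,0,0,0,0,0.4]' --force 35

```text
t: 3.95
eef_pos: [0.6188, -0.2113, 0.032]
ee_rot: [3.141, -0.0, -1.57]
force: [0.0, 0.2, -0.6]
width: 0.0368
gripper_force: 0.0
```

No contact: the fingers closed to 37 mm, so I'll look.

Run:
```python
from h import *
a,_=grab('wrist','w2.png'); b,m=grab('scene','s2.png'); c,_=grab('side','d2.png')
cr=lambda i,u,v:cv2.resize(i[v-70:v+70,u-93:u+93],(400,300))
cv2.imwrite('pics/m2.png',np.vstack([np.hstack([cr(b,214,250),cr(c,270,180)]),np.hstack([cv2.resize(a,(400,300)),np.zeros((300,400,3),np.uint8)])]))
print(proj(m,arm.get_state()['eef_pos']),arm.get_state()['width'])
```

```text
[211.50989677 267.01222987] 0.035061284777126944
```

View pics/m2.png

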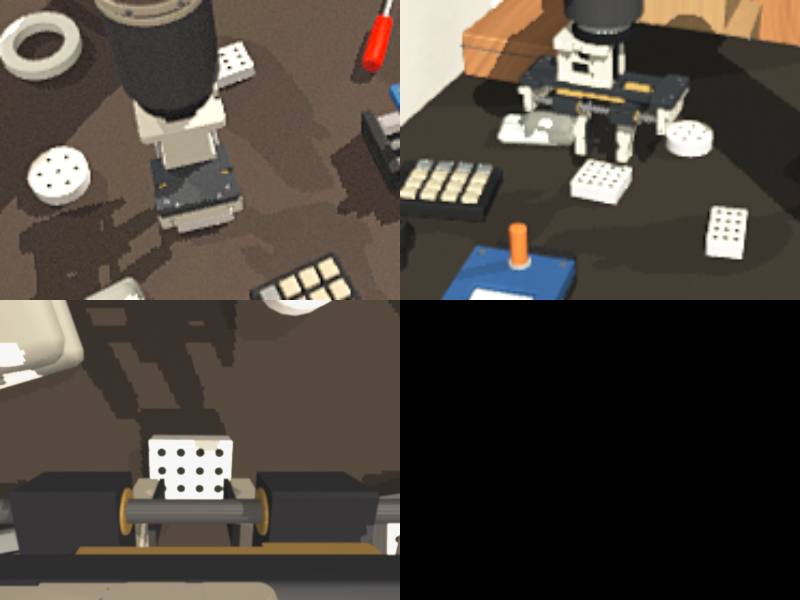

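The wrist crop shows the block ahead of the fingers, and in the side crop the fingers stand behind it or over it. I'll measure where it is now.

```bash
python3 - <<'E'
from h import *
s=arm.get_state(); print(s['eef_pos'],s['ee_rot'])
for n,f in (('wrist','w2'),('side','d2'),('side','side0')):
    im=cv2.imread(f'pics/{f}.png'); m=arm.camera_model(n)
    for c in blobs(im,*WH,amin=150,amax=60000):
        r=rect(m,c,.02)
        if np.hypot(*(r[0]-[.62,-.2]))<.06: print(f,cv2.boundingRect(c),r)
    p=s['eef_pos']
    for sgn in (-1,1):
        print(f,'tip',proj(m,[p[0]+sgn*.0178,p[1],p[2]-.022]).round(1),'padtop',proj(m,[p[0]+sgn*.0178,p[1],p[2]+.016]).round(1))
    print('TCP at table top-of-block level', proj(m,[p[0],p[1],.02]).round(1))
E
python3 - <<'E'
import cv2
a=cv2.imread('pics/w2.png')[170:350,150:390]
b=cv2.imread('pics/d2.png')[130:230,200:334]
import numpy as np
cv2.imwrite('pics/m3.png',np.vstack([cv2.resize(a,(400,300)),cv2.resize(b,(400,300))]))
E
```

```text
[ 0.61874268 -0.21127393  0.03196351] [ 3.14136798e+00 -6.40144005e-06 -1.56995101e+00]
w2 (192, 314, 16, 31) (array([ 0.6587, -0.1624]), array([ 8.7, 19.2]), 0.1)
w2 (187, 190, 169, 89) (array([ 0.6178, -0.2183]), array([91.1, 48.8]), 0.1)
w2 tip [301.4 241.7] padtop [307.9 269.3]
w2 tip [237.7 241.6] padtop [230.4 269.2]
TCP at table top-of-block level [269.4 248. ]
d2 (256, 169, 30, 36) (array([ 0.6184, -0.2456]), array([ 71.9, 190.6]), 1.8)
d2 tip [277.4 195.6] padtop [277.4 183.5]
d2 tip [265.2 193.2] padtop [265.1 181.2]
TCP at table top-of-block level [271.3 191.2]
side0 (256, 184, 29, 21) (array([ 0.6169, -0.1971]), array([71.3, 92.3]), 0.2)
side0 tip [277.4 195.6] padtop [277.4 183.5]
side0 tip [265.2 193.2] padtop [265.1 181.2]
TCP at table top-of-block level [271.3 191.2]
```

View pics/m3.png

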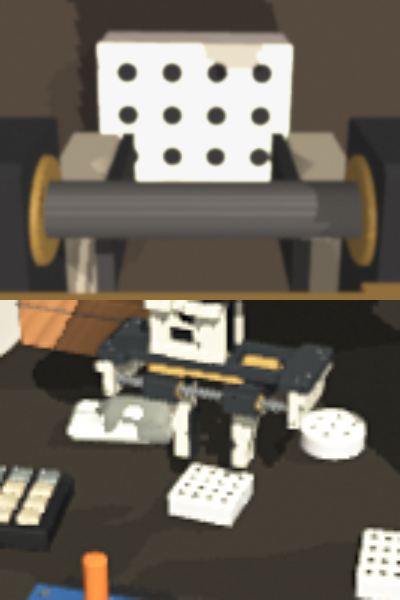

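The side crop shows the fingertips ending at about row 183, above the block, where row 194 was expected. The wrist crop also has them at row 251, not about 226. Both mean the real tips are roughly 40 mm higher than the stated tool length implies, so the fingers closed above an unmoved block. I'll reopen and descend while watching the force.

Call:
arm_command --series '[0,0,0,-0.02,-0.02,0,1,0,0,0,-0.02,-0.02,0,1,0,0,0,-0.02,-0.02,0,1,0,0,0,-0.02,-0.02,0,1,0,0,0,-0.02,-0.02,0,1,0,0,0,-0.02,-0.02,0,1]'

```text
t: 4.85
eef_pos: [0.6208, -0.2093, 0.0321]
ee_rot: [-3.142, 0.0, -1.57]
force: [-0.4, -0.7, 0.7]
width: 0.0861
gripper_force: 0.0
```

Call:
arm_command --series '[0,0,0,0,0,0.06,1,0,0,0,0,0,0.12,1,0,0,0,0,0,0.12,1]'

```text
t: 5.22
eef_pos: [0.6202, -0.2092, 0.0191]
ee_rot: [3.14, 0.0, -1.57]
force: [0.2, 0.7, 0.5]
width: 0.0876
gripper_force: 0.0
```

Run:
```python
from h import *
a,_=grab('side','d3.png'); b,_=grab('wrist','w3.png'); s=arm.get_state(); print(s['eef_pos'],s['force'],s['width'],s['q'])
cv2.imwrite('pics/m4.png',np.vstack([cv2.resize(a[130:230,200:334],(536,400),interpolation=cv2.INTER_CUBIC)]))
```

```text
[ 0.62068016 -0.20932698  0.01980963] [ 0.25934246  0.04178578 -0.56791053] 0.08762428752114777 [-2.80792503e-02  4.95530595e-01 -2.50609051e-01  6.40576077e-05
 -8.25124498e-01  2.88803283e-02]
```

View pics/m4.png

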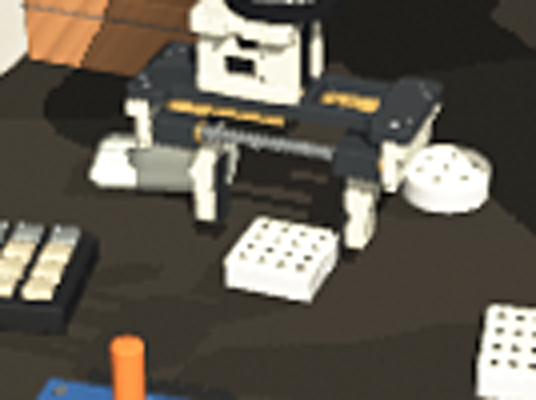

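The side crop shows the open fingers straddling the block, with tips at about (252,185) and (289,192). That puts them at z ≈ 0.035 with no contact, so I'll keep descending under force watch.

Call:
arm_command --series '[0,0,0,0,0,0.05,1,0,0,0,0,0,0.1,1,0,0,0,0,0,0.15,1,0,0,0,0,0,0.15,1]'

```text
t: 5.82
eef_pos: [0.6204, -0.2093, 0.0044]
ee_rot: [3.141, 0.0, -1.57]
force: [0.2, 0.2, -0.5]
width: 0.0874
gripper_force: 0.0
```

Call:
arm_command --series '[0,0,0,0,0,0.03,1,0,0,0,0,0,0.06,1,0,0,0,0,0,0.06,1]'

```text
t: 6.2
eef_pos: [0.6206, -0.2093, -0.0012]
ee_rot: [3.141, 0.0, -1.57]
force: [-0.1, -0.4, -0.7]
width: 0.0878
gripper_force: 0.0
```

Call:
arm_command --series '[0,0,0,0,0,0.02,1,0,0,0,0,0,0.04,1,0,0,0,0,0,0.04,1]'

```text
t: 6.58
eef_pos: [0.6206, -0.2093, -0.0051]
ee_rot: [3.141, 0.0, -1.57]
force: [0.4, -0.6, 0.3]
width: 0.0877
gripper_force: 0.0
```

Call:
arm_command --series '[0,0,0,0,0,0.02,1,0,0,0,0,0,0.04,1,0,0,0,0,0,0.04,1]'

```text
t: 6.95
eef_pos: [0.6206, -0.2093, -0.0092]
ee_rot: [3.141, 0.0, -1.57]
force: [0.8, 0.2, -0.9]
width: 0.0878
gripper_force: 0.0
```

Call:
arm_command --series '[0,0,0,0,0,0.02,1,0,0,0,0,0,0.03,1,0,0,0,0,0,0.03,1]'

```text
t: 7.32
eef_pos: [0.6207, -0.2093, -0.012]
ee_rot: [3.141, 0.0, -1.57]
force: [-0.6, -0.2, -0.8]
width: 0.0876
gripper_force: 0.0
```

Call:
arm_command --series '[0,0,0,0,0,0.01,1,0,0,0,0,0,0.02,1,0,0,0,0,0,0.02,1]'

```text
t: 7.7
eef_pos: [0.6207, -0.2093, -0.0141]
ee_rot: [3.141, 0.0, -1.57]
force: [0.3, 0.0, -0.1]
width: 0.0874
gripper_force: 0.0
```

Call:
arm_command --series '[0,0,0,0,0,0.01,1,0,0,0,0,0,0.02,1,0,0,0,0,0,0.02,1]'

```text
t: 8.07
eef_pos: [0.6209, -0.2093, -0.0151]
ee_rot: [-3.141, -0.0, -1.57]
force: [-1.8, 0.5, 6.2]
width: 0.0873
gripper_force: 3.2
```

Call:
arm_command --series '[0,0,0,0,0,0.01,1,0,0,0,0,0,0.02,1,0,0,0,0,0,0.02,1]'

```text
t: 8.45
eef_pos: [0.6209, -0.2093, -0.0152]
ee_rot: [-3.141, -0.001, -1.569]
force: [-7.6, 3.2, 21.9]
width: 0.0879
gripper_force: 10.5
```

Call:
arm_command --series '[0,0,0,0,0,0.01,1,0,0,0,0,0,0.02,1,0,0,0,0,0,0.02,1]'

```text
t: 8.82
eef_pos: [0.621, -0.2094, -0.0154]
ee_rot: [-3.14, -0.001, -1.569]
force: [-11.5, 7.3, 35.0]
width: 0.0877
gripper_force: 17.9
```

The table is touched at reported z = -0.015, so the tips really lie 15 mm behind the reported TCP. I'll put them 9 mm above the table and grip.

Call:
arm_command --series '[0,0,0,0,0,-0.07,1,0,0,0,0,0,-0.14,1,0,0,0,0,0,-0.14,1]'

```text
t: 9.2
eef_pos: [0.6212, -0.2093, -0.0056]
ee_rot: [-3.141, -0.0, -1.57]
force: [0.7, -0.5, -0.1]
width: 0.0875
gripper_force: 0.0
```

Call:
arm_command --series '[0,0,0,0,0,0,0.6,0,0,0,0,0,0,0.5,0,0,0,0,0,0,0.4,0,0,0,0,0,0,0.4,0,0,0,0,0,0,0.4,0,0,0,0,0,0,0.4]' --force 35

```text
t: 9.95
eef_pos: [0.6206, -0.2093, -0.0061]
ee_rot: [3.141, 0.0, -1.57]
force: [-0.7, -0.2, -1.3]
width: 0.0594
gripper_force: 35.0
```

Gripped: 59.4 mm wide at 35 N. Now I'll lift high and carry to above the pocket for a look.

Call:
arm_command --series '[0,0,0,0,0,-0.2,0.4,0,0,0,0,0,-0.6,0.4,0,0,0,0,0,-1,0.4,0,0,0,0,0,-1,0.4]'

```text
t: 10.45
eef_pos: [0.6232, -0.2097, 0.0981]
ee_rot: [-3.135, -0.001, -1.569]
force: [-0.1, 0.4, -1.8]
width: 0.0596
gripper_force: 35.0
```

Call:
arm_command --series '[0,0,0,-0.3,0.04,-0.3,0.4,0,0,0,-0.7,0.1,-0.7,0.4,0,0,0,-1,0.13,-1,0.4,0,0,0,-1,0.13,-1,0.4]'

```text
t: 10.95
eef_pos: [0.6088, -0.1074, 0.1964]
ee_rot: [-3.137, 0.001, -1.568]
force: [1.2, -0.3, -2.2]
width: 0.0597
gripper_force: 35.0
```

Call:
arm_command --series '[0,0,0,-0.4,0,-0.2,0.4,0,0,0,-0.8,0,-0.4,0.4,0,0,0,-1,0,-0.5,0.4,0,0,0,-1,0,-0.5,0.4]'

```text
t: 11.45
eef_pos: [0.6076, -0.0085, 0.2435]
ee_rot: [3.141, 0.0, -1.569]
force: [-0.8, -0.3, -2.5]
width: 0.0598
gripper_force: 35.0
```

Call:
arm_command --series '[0,0,0,-0.4,0,0,0.4,0,0,0,-0.8,0,0,0.4,0,0,0,-1,0,0,0.4,0,0,0,-1,0,0,0.4]'

```text
t: 11.95
eef_pos: [0.6073, 0.091, 0.2428]
ee_rot: [3.14, -0.001, -1.569]
force: [0.3, -0.2, -1.4]
width: 0.0596
gripper_force: 35.0
```

Call:
arm_command --series '[0,0,-0.03,-0.2,0,0,0.4,0,0,-0.06,-0.37,0,0,0.4,0,0,-0.06,-0.37,0,0,0.4,0,0,-0.06,-0.37,0,0,0.4]'

```text
t: 12.45
eef_pos: [0.6075, 0.1277, 0.244]
ee_rot: [3.141, -0.0, -1.475]
force: [0.3, 0.1, -1.6]
width: 0.06
gripper_force: 35.0
```

Run:
```python
from h import *
b,m=grab('wrist','w4.png'); s=arm.get_state(); print(s['eef_pos'],s['ee_rot'],s['width'],s['gripper_force'])
for nm,r,z in (('white',WH,.054),('blue',BL,.061),('orange',OR,.106)):
    for c in blobs(b,*r,amin=200,amax=90000): print(nm,cv2.boundingRect(c),rect(m,c,z))
```

```text
[0.60746975 0.12750678 0.24400519] [ 3.14143481e+00 -1.19306061e-04 -1.47581451e+00] 0.05945682434902271 34.99383296817541
white (204, 313, 135, 27) (array([0.5914, 0.2851]), array([148.5,  32.5]), 5.5)
white (199, 210, 145, 69) (array([0.6005, 0.1901]), array([147.7,  75. ]), 5.5)
white (238, 155, 65, 48) (array([0.6084, 0.1212]), array([63.4, 46.7]), 4.3)
white (295, 68, 14, 18) (array([0.5883, 0.023 ]), array([12.1, 14.9]), 6.4)
blue (211, 86, 120, 115) (array([0.6115, 0.0875]), array([110.3, 106.9]), 5.2)
orange (261, 95, 20, 22) (array([0.6143, 0.0525]), array([15.4, 16.3]), 5.5)
```

View pics/w4.png

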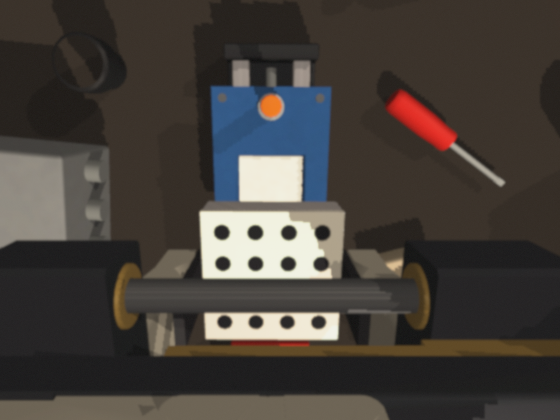

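The wrist view shows the block held level with its top at rows 203–340. The pocket floor's far edge is at row 155 (columns 238–302), and the handle is at (271,106). The handle and floor edge agree on a pocket centre of about (0.6075, 0.1291) at 5.3°. Next I'll measure the block in the hand.

Run:
```python
from h import *
b=cv2.imread('pics/w4.png'); m=arm.camera_model('wrist'); s=arm.get_state()
g=cv2.cvtColor(b,cv2.COLOR_BGR2GRAY); k=(g<90).astype(np.uint8); n,l,st,ce=cv2.connectedComponentsWithStats(k)
D=[c for c,t in zip(ce,st) if 60<t[4]<350 and 205<c[0]<340 and 215<c[1]<335]
print(np.round(D,1).tolist())
for z in (.265,.27,.275):
    P=np.array([ray(m,d,z)[:2] for d in D if not 280<d[1]<310]); a=P[np.argsort([d[1] for d in D if not 280<d[1]<310])]
    r1,r4=a[:4],a[-4:]; cen=(r1.mean(0)+r4.mean(0))/2
    v=lambda r:r[np.argmin(r[:,0])]-r[np.argmax(r[:,0])]
    print(z,'centre',cen.round(4),'off TCP',((cen-s['eef_pos'][:2])*1000).round(1),'rowlen',np.linalg.norm(v(r1)),np.linalg.norm(v(r4)),'r1-r4',np.linalg.norm(r1.mean(0)-r4.mean(0)),'yaw',np.degrees(np.arctan2(*(-v(r1))[::-1])))
w=cv2.imread('pics/w1.png')
```

```text
[[221.5, 232.0], [254.9, 232.1], [288.4, 232.3], [322.1, 232.4], [222.4, 263.1], [255.1, 263.4], [287.9, 263.5], [321.0, 263.5], [224.2, 321.5], [255.5, 321.6], [286.8, 321.9], [318.1, 321.9]]
0.265 centre [0.6062 0.1297] off TCP [-1.3  2.2] rowlen 0.04360131739978307 0.04350278456447783 r1-r4 0.043542318200154105 yaw 5.244868912126186
0.27 centre [0.6064 0.1274] off TCP [-1.1 -0.1] rowlen 0.04217158451174686 0.042076282671365456 r1-r4 0.04211451995770001 yaw 5.244868912126192
0.275 centre [0.6066 0.1251] off TCP [-0.8 -2.4] rowlen 0.04074185162371076 0.04064978077825308 r1-r4 0.040686721715245906 yaw 5.244868912126185
```

The block sits in the hand at 5.24°, offset (-1.1, -0.1) mm. I need to shift it by (+1.1, +1.7) mm, then lower it.

Call:
arm_command --series '[0,0,0,-0.016,-0.013,0.2,0.4,0,0,0,-0.016,-0.013,0.6,0.4,0,0,0,-0.016,-0.013,1,0.4,0,0,0,-0.016,-0.013,1,0.4]'

```text
t: 13.0
eef_pos: [0.6065, 0.1281, 0.1412]
ee_rot: [3.136, -0.002, -1.477]
force: [-0.7, -0.5, -1.1]
width: 0.0595
gripper_force: 35.0
```

Call:
arm_command --series '[0,0,0,0,0,0.2,0.4,0,0,0,0,0,0.5,0.4,0,0,0,0,0,0.75,0.4,0,0,0,0,0,0.75,0.4,0,0,0,0,0,0.75,0.4]'

```text
t: 13.62
eef_pos: [0.6101, 0.1298, 0.0713]
ee_rot: [-3.139, 0.0, -1.475]
force: [0.1, -0.2, -1.2]
width: 0.0597
gripper_force: 35.0
```

Run:
```python
from h import *
a,m=grab('side','d5.png'); s=arm.get_state(); print(s['eef_pos'],s['ee_rot'],s['force'])
c=[.6075,.1291]
cv2.imwrite('pics/m5.png',cv2.resize(a[195:295,155:289],(536,400),interpolation=cv2.INTER_CUBIC))
```

```text
[0.61011283 0.12986108 0.07131938] [-3.13858695e+00  7.27362124e-04 -1.47544963e+00] [ 0.31378721  0.11357449 -1.4018927 ]
```

View pics/m5.png

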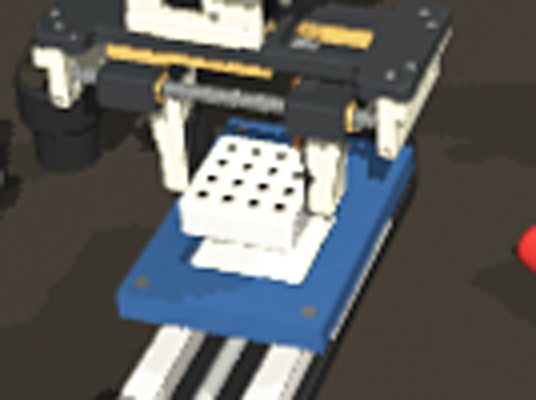

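The side crop shows the block level just above the pocket and lined up with it; the white floor shows in front at (265,260). I'll lower a little and let it settle.

Call:
arm_command --series '[0,0,0,0,0,0.06,0.4,0,0,0,0,0,0.1,0.4,0,0,0,0,0,0.1,0.4,0,0,0,0,0,0.1,0.4]'

```text
t: 14.18
eef_pos: [0.6087, 0.1294, 0.0591]
ee_rot: [3.142, -0.0, -1.476]
force: [-0.5, 0.3, -1.7]
width: 0.0594
gripper_force: 35.0
```

Call:
arm_command --series '[0,0,0,0,0,0.03,0.4,0,0,0,0,0,0.06,0.4,0,0,0,0,0,0.08,0.4,0,0,0,0,0,0.08,0.4]'

```text
t: 14.68
eef_pos: [0.6085, 0.1293, 0.0508]
ee_rot: [3.141, -0.0, -1.476]
force: [-0.7, -0.4, -1.2]
width: 0.0595
gripper_force: 35.0
```

Call:
arm_command --series '[0,0,0,0,0,0.02,0.4,0,0,0,0,0,0.03,0.4,0,0,0,0,0,0.03,0.4]'

```text
t: 15.05
eef_pos: [0.6086, 0.1294, 0.048]
ee_rot: [3.141, -0.0, -1.476]
force: [-0.5, 0.1, -0.6]
width: 0.0598
gripper_force: 35.0
```

Call:
arm_command --series '[0,0,0,0,0,0.01,0.4,0,0,0,0,0,0.01,0.4]'

```text
t: 15.3
eef_pos: [0.6088, 0.1295, 0.0477]
ee_rot: [-3.141, -0.0, -1.476]
force: [-3.0, -0.8, 4.7]
width: 0.0598
gripper_force: 35.0
```

Call:
arm_command --series '[0,0,0,0,0,0.005,0.4,0,0,0,0,0,0.005,0.4]'

```text
t: 15.55
eef_pos: [0.6088, 0.1294, 0.0477]
ee_rot: [-3.141, -0.0, -1.475]
force: [-3.6, 0.2, 8.1]
width: 0.0592
gripper_force: 35.0
```

Seated: contact at z = 0.0477, matching the 54 mm floor. Now I'll release, rise, and go to the handle.

Call:
arm_command --series '[0,0,0,0,0,-0.01,0.6,0,0,0,0,0,-0.01,0.78,0,0,0,0,0,-0.01,0.78,0,0,0,0,0,-0.01,0.78]'

```text
t: 16.05
eef_pos: [0.6087, 0.1294, 0.0474]
ee_rot: [3.142, -0.0, -1.476]
force: [-0.0, 0.4, -0.1]
width: 0.0683
gripper_force: 0.0
```

Call:
arm_command --series '[0,0,0,0,0,-0.1,0.78,0,0,0,0,0,-0.5,0.78,0,0,0,0,0,-0.9,0.78,0,0,0,0.3,0.01,-0.9,1,0,0,0,0.77,0.02,-0.9,1,0,0,0,0.77,0.02,-0.9,1,0,0,0,0.77,0.02,-0.9,1]'

```text
t: 16.92
eef_pos: [0.6142, 0.0525, 0.1382]
ee_rot: [-3.141, 0.0, -1.476]
force: [0.2, 1.2, -0.1]
width: 0.0877
gripper_force: 0.0
```

Run:
```python
from h import *
b,m=grab('wrist','w6.png'); a,ms=grab('side','d6.png'); s=arm.get_state(); print(s['eef_pos'],s['ee_rot'],s['width'],s['force'])
for nm,r,z in (('orange',OR,.106),('white',WH,.074)):
    for c in blobs(b,*r,amin=150,amax=90000): print('w',nm,cv2.boundingRect(c),rect(m,c,z))
    for c in blobs(a,*r,amin=50,amax=3000): print('s',nm,cv2.boundingRect(c),rect(ms,c,z)) if abs(cv2.boundingRect(c)[0]-220)<40 else 0
cv2.imwrite('pics/m6.png',np.hstack([cv2.resize(b,(400,300)),cv2.resize(a[195:295,155:289],(400,300))]))
```

```text
[0.61413351 0.05322614 0.13784192] [-3.14118067e+00  1.20810424e-04 -1.47516720e+00] 0.08738902179802412 [-0.10886294  0.1494213  -0.24176665]
w orange (238, 341, 296, 14) (array([0.5335, 0.1202]), array([188.6,   9.5]), 5.5)
w orange (49, 295, 27, 33) (array([0.7399, 0.1152]), array([14. , 20.5]), 32.6)
w orange (50, 264, 33, 29) (array([0.737 , 0.0906]), array([24.7,  9.7]), 36.3)
w orange (256, 206, 28, 36) (array([0.616 , 0.0448]), array([16.5, 20. ]), 14.9)
s orange (227, 214, 9, 20) (array([0.6035, 0.0787]), array([17.5, 72.1]), 24.0)
s orange (240, 130, 20, 18) (array([ 0.7328, -0.3376]), array([ 54.3, 117.9]), 25.5)
s orange (246, 100, 38, 26) (array([ 0.7629, -0.5409]), array([115.1, 216.9]), 18.0)
w white (0, 396, 389, 24) (array([0.6593, 0.2083]), array([303.4,  21.4]), 5.5)
w white (95, 313, 42, 43) (array([0.7182, 0.1494]), array([27.4, 34.9]), 6.2)
w white (226, 312, 115, 45) (array([0.5963, 0.1376]), array([83.3, 36.4]), 5.5)
w white (230, 273, 82, 5) (array([0.6101, 0.0918]), array([56.5,  3. ]), 5.5)
w white (381, 250, 56, 28) (array([0.5173, 0.0764]), array([16.7, 4
[... 274 characters left out ...]
 37) (array([0.5919, 0.0151]), array([14.1, 23.3]), 5.4)
w white (221, 150, 22, 37) (array([0.6422, 0.0199]), array([13.7, 23.5]), 4.3)
w white (501, 0, 56, 6) (array([ 0.4778, -0.0922]), array([31.4,  2.6]), 5.4)
s white (257, 305, 43, 48) (array([0.4175, 0.2959]), array([ 70.7, 107.4]), 20.0)
s white (201, 281, 32, 47) (array([0.5431, 0.2775]), array([ 21.2, 118.5]), 5.3)
s white (192, 279, 24, 40) (array([0.571 , 0.2744]), array([  9.1, 106.3]), 6.2)
s white (184, 276, 21, 27) (array([0.6009, 0.2585]), array([22.1, 70.8]), 6.1)
s white (201, 230, 38, 36) (array([0.6051, 0.1175]), array([ 70.7, 120.4]), 5.1)
s white (250, 162, 26, 41) (array([ 0.6347, -0.1698]), array([ 39.3, 218. ]), 5.2)
```

View pics/m6.png

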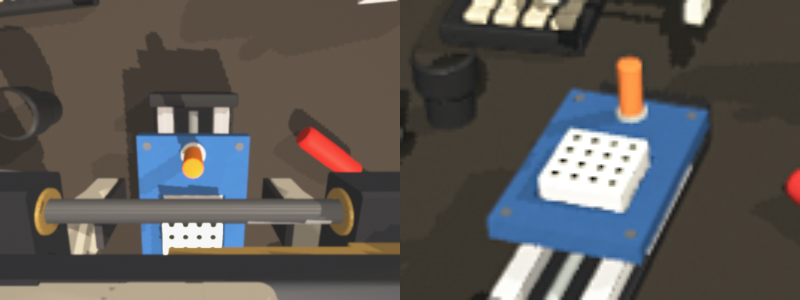

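The last picture shows the block flat and square in the pocket with the handle free. Now I'll lower onto the handle and grip it.

Call:
arm_command --series '[0,0,0,0,0,0.2,1,0,0,0,0,0,0.5,1,0,0,0,0,0,0.82,1,0,0,0,0,0,0.82,1,0,0,0,0,0,0.82,1]'

```text
t: 17.65
eef_pos: [0.6148, 0.0533, 0.0566]
ee_rot: [-3.141, -0.0, -1.475]
force: [0.2, 0.7, 0.3]
width: 0.0877
gripper_force: 0.0
```

Call:
arm_command --series '[0,0,0,0,0,0,0.5,0,0,0,0,0,0,0.3,0,0,0,0,0,0,0.1,0,0,0,0,0,0,0.1,0,0,0,0,0,0,0.1,0,0,0,0,0,0,0.1,0,0,0,0,0,0,0.1,0,0,0,0,0,0,0.1]' --force 25

```text
t: 18.65
eef_pos: [0.6154, 0.0529, 0.0557]
ee_rot: [-3.139, 0.0, -1.475]
force: [5.0, -0.3, -3.4]
width: 0.0177
gripper_force: 25.0
```

Call:
arm_command --series '[0,0,0,-0.05,0,0,0.1,0,0,0,-0.15,0,0,0.1,0,0,0,-0.27,0,0,0.1,0,0,0,-0.39,0,0,0.1,0,0,0,-0.5,0,0,0.1,0,0,0,-0.6,0,0,0.1,0,0,0,-0.65,0,0,0.1,0,0,0,-0.65,0,0,0.1]'

```text
t: 19.65
eef_pos: [0.6094, 0.1185, 0.0557]
ee_rot: [-3.139, 0.001, -1.475]
force: [5.4, 1.9, -3.9]
width: 0.0174
gripper_force: 25.0
```

Run:
```python
from h import *
a,ms=grab('side','d7.png'); b,mc=grab('scene','s7.png')
for n,im,m in(('side',a,ms),('scene',b,mc)):
  for c in blobs(im,(0,150,60),(4,255,255),amin=20,amax=3000): print(n,'red',cv2.boundingRect(c),rect(m,c,.075))
  for c in blobs(im,*BL,amin=300,amax=6000): print(n,'blue',cv2.boundingRect(c),rect(m,c,.061))
```

```text
side red (185, 320, 25, 22) (array([0.545, 0.351]), array([41.1, 51. ]), 26.6)
side red (284, 251, 32, 27) (array([0.4354, 0.121 ]), array([31.5, 89.5]), 59.7)
side blue (0, 304, 71, 116) (array([0.7926, 0.4613]), array([105.1, 263.3]), 45.5)
side blue (170, 241, 80, 65) (array([0.5995, 0.186 ]), array([116.3, 177.7]), 5.4)
scene red (398, 196, 24, 34) (array([0.62 , 0.293]), array([104.6,  35.1]), 3.6)
scene red (289, 186, 15, 28) (array([0.5051, 0.0328]), array([24.9, 92.1]), 61.4)
scene blue (482, 236, 78, 94) (array([0.8667, 0.4962]), array([256.9, 179. ]), 89.7)
scene blue (326, 197, 77, 54) (array([0.609 , 0.1777]), array([118.2, 167.8]), 5.3)
scene blue (73, 23, 56, 61) (array([-0.3787, -0.4435]), array([398.7, 183. ]), 1.3)
```

Call:
arm_command --series '[0,0,0,-0.05,0,0,0.1,0,0,0,-0.12,0,0,0.1,0,0,0,-0.2,0,0,0.1,0,0,0,-0.2,0,0,0.1]'

```text
t: 20.25
eef_pos: [0.6076, 0.1384, 0.0557]
ee_rot: [-3.139, 0.001, -1.475]
force: [6.1, 2.0, -4.7]
width: 0.0171
gripper_force: 25.0
```

Call:
arm_command --series '[0,0,0,-0.05,0,0,0.1,0,0,0,-0.1,0,0,0.1,0,0,0,-0.1,0,0,0.1]'

```text
t: 20.62
eef_pos: [0.6067, 0.1481, 0.0557]
ee_rot: [-3.139, 0.001, -1.475]
force: [6.9, 0.7, -4.4]
width: 0.0175
gripper_force: 25.0
```

Call:
arm_command --series '[0,0,0,-0.05,0,0,0.1,0,0,0,-0.1,0,0,0.1,0,0,0,-0.1,0,0,0.1]'

```text
t: 21.0
eef_pos: [0.6058, 0.1581, 0.0557]
ee_rot: [-3.138, 0.001, -1.475]
force: [5.8, 1.0, -4.6]
width: 0.0174
gripper_force: 25.0
```

Call:
arm_command --series '[0,0,0,-0.03,0,0,0.1,0,0,0,-0.06,0,0,0.1,0,0,0,-0.06,0,0,0.1]'

```text
t: 21.38
eef_pos: [0.6054, 0.1625, 0.0557]
ee_rot: [-3.139, -0.001, -1.475]
force: [10.4, -5.0, -5.6]
width: 0.0173
gripper_force: 25.0
```

Call:
arm_command --series '[0,0,0,-0.02,0,0,0.1,0,0,0,-0.04,0,0,0.1,0,0,0,-0.04,0,0,0.1]'

```text
t: 21.75
eef_pos: [0.6053, 0.1626, 0.0557]
ee_rot: [-3.14, -0.005, -1.476]
force: [15.5, -21.8, -5.2]
width: 0.0175
gripper_force: 25.0
```

Call:
arm_command --series '[0,0,0,-0.02,0,0,0.1,0,0,0,-0.04,0,0,0.1,0,0,0,-0.04,0,0,0.1]'

```text
t: 22.12
eef_pos: [0.605, 0.1643, 0.0557]
ee_rot: [-3.141, -0.008, -1.477]
force: [19.7, -30.8, -5.2]
width: 0.0175
gripper_force: 25.0
```

The carriage met the stop: the motion ended at y = 0.1625 and the force climbed to 30 N. I'll release, rise, and head for the button, closing the fingers and turning the gripper clear of the rail on the way.

Call:
arm_command --series '[0,0,0,0.03,0,0,0.1,0,0,0,0.03,0,0,0.4,0,0,0,0.03,0,0,0.6,0,0,0,0.03,0,0,0.6,0,0,0,0.03,0,0,0.6]'

```text
t: 22.75
eef_pos: [0.6028, 0.1685, 0.0556]
ee_rot: [-3.142, 0.0, -1.475]
force: [0.2, -0.1, -0.4]
width: 0.0498
gripper_force: 0.0
```

Call:
arm_command --series '[0,0,0,0,0,-0.2,0.6,0,0,0,0,0,-0.6,0.6,0,0,0,0,0,-1,0.6,0,0,0,-0.2,0.3,-1,0.3,0,0,0,-0.5,0.8,-1,0,0,0,0,-0.5,0.8,-1,0]'

```text
t: 23.5
eef_pos: [0.5159, 0.2116, 0.1562]
ee_rot: [-3.141, 0.001, -1.473]
force: [0.8, 0.0, 0.1]
width: 0.028
gripper_force: 0.0
```

Call:
arm_command --series '[0,0,0.11,-0.2,0.3,0,0,0,0,0.22,-0.5,0.77,0,0,0,0,0.33,-0.5,0.77,0,0,0,0,0.44,-0.5,0.77,0,0,0,0,0.55,-0.5,0.77,0,0,0,0,0.66,-0.5,0.77,0,0,0,0,0.77,-0.5,0.77,0,0,0,0,0.88,-0.5,0.77,0,0]'

```text
t: 24.5
eef_pos: [0.4376, 0.2528, 0.1556]
ee_rot: [3.142, 0.0, -2.864]
force: [-0.1, -0.2, -0.1]
width: 0.0001
gripper_force: 0.0
```

Run:
```python
from h import *
a,m=grab('wrist','w8.png'); s=arm.get_state(); print(s['eef_pos'],s['ee_rot'],s['width'],s['t'],s['q'].round(2))
for c in blobs(a,*GR,amin=100,amax=30000):
    print(cv2.boundingRect(c),rect(m,c,.052))
for n in('side','scene'):
    b,mm=grab(n,n+'8.png')
    for c in blobs(b,*GR,amin=20,amax=1000): print(n,cv2.boundingRect(c),rect(mm,c,.052))
    for c in blobs(b,*BL,amin=300,amax=6000): print(n,'blue',cv2.boundingRect(c),rect(mm,c,.061))
    for c in blobs(b,*OR,amin=20,amax=600): print(n,'or',cv2.boundingRect(c))
```

```text
[0.43755753 0.2528557  0.15561819] [ 3.14153397e+00  1.57995392e-04 -2.87190427e+00] 0.0004951459485248698 24.55 [ 0.91  0.12 -0.44  0.   -1.01 -2.21]
(243, 179, 44, 45) (array([0.4343, 0.2467]), array([34.8, 33.2]), 15.9)
side (268, 309, 19, 16) (array([0.4352, 0.2523]), array([33.1, 37.4]), 20.0)
side blue (0, 304, 71, 116) (array([0.7926, 0.4613]), array([105.1, 263.3]), 45.5)
side blue (160, 254, 83, 69) (array([0.5958, 0.2298]), array([116. , 176.7]), 5.1)
side or (209, 243, 10, 21)
side or (345, 115, 37, 19)
side or (433, 112, 38, 33)
side or (318, 0, 70, 14)
scene (414, 188, 10, 16) (array([0.5602, 0.3592]), array([23.6, 54.9]), 62.4)
scene (356, 169, 12, 10) (array([0.4446, 0.2439]), array([30.7, 36.5]), 67.4)
scene blue (482, 236, 78, 94) (array([0.8667, 0.4962]), array([257.5, 178.2]), 89.9)
scene blue (341, 192, 77, 53) (array([0.6055, 0.2202]), array([118.5, 167.1]), 5.0)
scene blue (73, 23, 56, 61) (array([-0.3787, -0.4435]), array([398.7, 183. ]), 1.3)
scene or (355, 209, 8, 15)
```

The wrist view puts the button at (0.4343, 0.2467), 34 mm in diameter as specified. The carriage moved about 110 mm and still stands at the stop. Now I'll press the button.

Call:
arm_command --series '[0,0,0,0.05,-0.05,0.3,0,0,0,0,0.05,-0.05,0.7,0,0,0,0,0.05,-0.05,1,0,0,0,0,0.05,-0.05,1,0,0,0,0,0.05,-0.05,1,0]'

```text
t: 25.28
eef_pos: [0.4345, 0.2471, 0.0566]
ee_rot: [3.141, 0.001, -2.856]
force: [0.5, -0.6, -0.1]
width: 0.0005
gripper_force: 0.0
```

Call:
arm_command --series '[0,0,0,0,0,0.06,0,0,0,0,0,0,0.12,0,0,0,0,0,0,0.18,0,0,0,0,0,0,0.21,0,0,0,0,0,0,0.21,0]'

```text
t: 25.9
eef_pos: [0.4338, 0.2465, 0.0345]
ee_rot: [-3.141, -0.0, -2.858]
force: [-1.4, -0.1, 2.4]
width: 0.0002
gripper_force: 1.3
```

Call:
arm_command --series '[0,0,0,0,0,0.02,0,0,0,0,0,0,0.04,0,0,0,0,0,0,0.04,0]'

```text
t: 26.28
eef_pos: [0.4338, 0.2466, 0.0308]
ee_rot: [3.142, 0.0, -2.858]
force: [-2.1, -0.5, 6.0]
width: 0.0004
gripper_force: 3.0
```

Call:
arm_command --series '[0,0,0,0,0,0.01,0,0,0,0,0,0,0.02,0,0,0,0,0,0,0.02,0]'

```text
t: 26.65
eef_pos: [0.4339, 0.2466, 0.0304]
ee_rot: [3.142, 0.001, -2.857]
force: [-8.4, -2.8, 25.9]
width: 0.0006
gripper_force: 13.0
```

The button bottomed out at 26 N. I'll retract and check.

Call:
arm_command --series '[0,0,0,0,0,-0.1,0,0,0,0,0,0,-0.5,0,0,0,0,0,0,-1,0,0,0,0,0,0,-1,0]'

```text
t: 27.15
eef_pos: [0.4357, 0.2483, 0.1323]
ee_rot: [3.138, 0.006, -2.858]
force: [0.4, 0.7, -0.8]
width: 0.0004
gripper_force: 0.0
```

Run:
```python
from h import *
s=arm.get_state(); print(s['t'],s['eef_pos'],s['force'])
b,mm=grab('side','side9.png')
for c in blobs(b,*BL,amin=300,amax=6000): print('blue',cv2.boundingRect(c),rect(mm,c,.061))
for c in blobs(b,*WH,amin=100,amax=3000):
    r=rect(mm,c,.074)
    if np.hypot(*(r[0]-[.598,.24]))<.06: print('white',cv2.boundingRect(c),r)
d=cv2.absdiff(cv2.imread('pics/side8.png'),b).max(2)[240:330,150:250]; print('changed px near carriage',(d>40).sum())
```

```text
27.15 [0.43567696 0.24834589 0.13231414] [ 0.39105751  0.73474923 -0.75726088]
blue (0, 304, 71, 116) (array([0.7926, 0.4613]), array([105.1, 263.3]), 45.5)
blue (160, 254, 84, 69) (array([0.5958, 0.2298]), array([116. , 176.7]), 5.1)
white (179, 270, 42, 32) (array([0.5936, 0.2455]), array([70.6, 77.9]), 5.0)
changed px near carriage 191
```

```bash
python3 -c "
from h import *
print(arm.job_done())"
```

```text
the job is handed in; nothing more can be done
None
```

The square target is seated dots-up in the pocket, the loaded carriage is against its end stop, and the green button was pressed fully down last; I handed the job in at about 27 s, and the other two targets and the screwdriver were not touched.

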